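# Sieve the undersize pieces out of a batch of grinding media

### The job

Pick up the blue slotted sieve by its handle, carry it level and gently, and lower it softly between the guide lips until it rests on the receiver's rails, clear of both spring buffers. Keep hold of it and, with it sliding on the rails, shake it side to side so that it nudges the blue buffer, then the yellow, then blue and yellow again, pressing each in by a few millimetres, never more than 10, and go on shaking until all five small dark cylinders have dropped into the pan while the three large white ones stay in the sieve. Let go with the sieve resting flat on its rails, do not lean on it, touch no pieces with the gripper and leave the bottle, beaker and jar alone.

Things in the scene. Friction and masses are not known exactly. Their poses are not given: they have to be found in the camera images.
- sieve: Open-topped blue sieve frame 150 x 152 x 45 mm (x, y, z). Bottom: four flat steel bars along x, 13 mm wide, tops 7 mm above the underside, with 17.5 mm open slots along x between them and beside the y walls. Black bridge handle along x over the middle. About 0.45 kg plus 0.2 kg of contents. Origin: centre of the underside, z up. May be set in the receiver either way round.
- handle (a point): Centre of the sieve's black handle: a square bar 16 x 16 mm in section, 150 mm long along the sieve's x, 96 mm above the sieve's underside; clear below down to the pieces. Pinch it across, fingers closing along the sieve's y.
- receiver: Fixed grey pan, 132 x 208 mm inside (x, y), open on top, on an aluminium base plate 180 x 360 mm. Pan floor 6 mm, end walls 34 mm above the origin. A rail runs along y on each x side, with a guide lip outside it. A spring buffer on a dark block, 96 mm tall, stands at each y end. Origin: centre of the underside, on the bench; z up.
- rails (a point): Point midway between the receiver's two rails, level with their tops, 40 mm above the receiver's origin; axes as the receiver's. The smooth rails (12 mm wide, at x = -72 and +72 mm, 220 mm long) carry the underside of the sieve, which slides along y. Guide lips rise 10 mm above them, 156 mm apart inside (3 mm play on each side of the sieve), flared outwards up to 21 mm above them.
- buffer_blue (a joint): Spring buffer, blue disc tip (30 mm wide, centre 73 mm above the bench), at the receiver's +y end. Value: m pressed in towards +y; 0 free, 0.016 end of travel. Yields at 2.7 N, then 0.9 N per mm. Its block is clamped anywhere, so its place is not measured: free tip 88 to 104 mm from the receiver's centre, 12 to 28 mm from the side of a centred sieve. Feel for it.
- buffer_yellow (a joint): The same kind of spring buffer with a yellow tip at the receiver's -y end; value: m pressed in towards -y. Its free tip lies 88 to 104 mm from the receiver's centre, independently of the blue one; feel for it.
- small_0: Small dark steel grinding cylinder, 14 mm across, 10 mm long, 12 g; at first standing on a bar of the sieve (friction about 0.2, so it slides when the sieve is accelerated by more than about 2 m/s2). Origin: centre of one end face. In the pan its origin is 6 to 21 mm above the receiver's origin.
- small_1: Small dark steel grinding cylinder, 14 mm across, 10 mm long, 12 g; at first standing on a bar of the sieve (friction about 0.2, so it slides when the sieve is accelerated by more than about 2 m/s2). Origin: centre of one end face. In the pan its origin is 6 to 21 mm above the receiver's origin.
- small_2: Small dark steel grinding cylinder, 14 mm across, 10 mm long, 12 g; at first standing on a bar of the sieve (friction about 0.2, so it slides when the sieve is accelerated by more than about 2 m/s2). Origin: centre of one end face. In the pan its origin is 6 to 21 mm above the receiver's origin.
- small_3: Small dark steel grinding cylinder, 14 mm across, 10 mm long, 12 g; at first standing on a bar of the sieve (friction about 0.2, so it slides when the sieve is accelerated by more than about 2 m/s2). Origin: centre of one end face. In the pan its origin is 6 to 21 mm above the receiver's origin.
- small_4: Small dark steel grinding cylinder, 14 mm across, 10 mm long, 12 g; at first standing on a bar of the sieve (friction about 0.2, so it slides when the sieve is accelerated by more than about 2 m/s2). Origin: centre of one end face. In the pan its origin is 6 to 21 mm above the receiver's origin.
- large_0: Large white ceramic grinding cylinder, 26 mm across, 22 mm long, 46 g, in the sieve; too big for the slots. Origin: centre of one end face.
- large_1: Large white ceramic grinding cylinder, 26 mm across, 22 mm long, 46 g, in the sieve; too big for the slots. Origin: centre of one end face.
- large_2: Large white ceramic grinding cylinder, 26 mm across, 22 mm long, 46 g, in the sieve; too big for the slots. Origin: centre of one end face.
- bottle: Bystander: amber glass bottle, 60 mm across, 130 mm tall; origin at the centre of its underside.
- beaker: Bystander: open glass beaker, 66 mm across, 85 mm tall; origin at the centre of its underside.
- jar: Bystander: white jar with a blue cap, 64 mm across, 80 mm tall; origin at the centre of its underside.

How it is judged:
By the outcome, as a careful person would: the job done as asked, in the order asked, and still so for the second after the job is handed in, with the robot touching nothing.
It also fails if it takes over 72 s, if anything falls off the work surface, if the arm or the gripper's body presses on something with over 40 N, if the wrist force passes 120 N, or if a joint passes its speed limit or range.

### The arm

A 7-joint arm with a two-finger parallel gripper is mounted at the origin on the work surface. World frame = base frame: x ahead of the robot, y to its left, z up, the work surface at z = 0. Lengths are in mm, angles in rad, forces in N, time in s.
With the tool pointing down it reaches from about 425 to 950 mm from the base axis. Payload 4.7 kg.
Tool frame: the origin (TCP) lies on the mounting face of the last link; the fingertips stand ahead of it and the grasp point (between the pads) lies 164 mm ahead of it (bot.nose_length is the z of the fingertips in the tool frame, in mm); z points along the fingers, y is the line along which they close (so a half turn about z gives the same grasp; the last joint's range is limited). The gripper opens to 87 mm and grips with 3 to 60 N. Pads are 19 mm wide; open, the fingers measure 117 mm over their backs; the gripper's body (75 mm by 190 mm) begins 51 mm behind the grasp point.
Start: joints at [-0.029, 0.469, -0.049, 1.532, 0.024, 1.141, -0.082], TCP at [675.004, 0.039, 404.773] pointing down, gripper open.
Joint ranges: [-2.59, 2.59], [-0.33, 1.99], [-1.39, 1.29], [0.1, 2.45], [-1.04, 4.18], [0.21, 1.99], [-2.66, 2.66]. Speed limits (rad/s): [2.57, 2.57, 3.14, 3.14, 3.14, 3.14, 3.14].

### API

Orientations are given as a unit quaternion [w, x, y, z].
In Python, from station import status, vision, order, bot gives the robot as it stands. The module is installed in compiled form; this text tells all that it offers.
- The arm moves only by the shell command python3 -m inch 'ROWS'. ROWS is JSON, one flat list of numbers, 7 for each row, row after row: the shift along the tool's x, y, z in cm, then the turn, a rotation vector about the tool's x, y, z in degrees, then the opening, from 0 (shut) to 1 (fully open). In form: [dx, dy, dz, rx, ry, rz, grip, dx, dy, dz, rx, ry, rz, grip, ...]. A call has 1 to 5 rows; each row is the pose to reach, as a shift and turn from the pose commanded when the call began, along the tool's axes at that moment; what a row does not reach only later rows make up. A row lasts 1/8 s, in which the tool goes at most 62.5 mm and 10.7 degrees, less where a joint would pass 70% of its speed; a pose out of reach is approached as far as the arm can. A call with a gripper value outside its range is refused whole. The fingers move at their own pace and stop on an object; the grip force is fixed at half the most. Time passes only in rows, so rows that repeat a pose let the fingers close. It gives the time, the measured TCP pose, the force, the opening and the grip force at its end, in the units of the state.
- status.observe(): the state, without advancing time (a new reading comes with each control period).
- vision.capture(name): name is "scene" or "side" or "wrist"; returns (picture, depth): 480x640x3 uint8, red, green, blue; 480x640 float32, mm along the optical axis (not along the pixel's ray), 0 where there is no reading.
- vision.camera_model(name): a dict with "fx", "fy", "cx", "cy" (pixels), "rvec" (rotation vector, rad) and "tvec" (3), from world to camera coordinates, as OpenCV has them. Camera axes: x right, y down, z forward; pixel columns grow to the right and rows downward; lengths in mm; the calibration is good to about 2 mm. A picture is of the moment at which its call begins: read the wrist's pose just before it. camera_model takes no time and is no camera call; for the wrist camera it gives the pose at the moment of the call.
- order.sign_off(): hands the job in; it is judged then, once.
The state is a dict: "time_s": time; "joints": joint angles; "qvel": joint speeds; "joint_torque": joint torques, N m; "position": TCP position; "tool_rot": TCP orientation; "wrist_force": force on the tool from outside, world axes, zero at the start; "wrist_torque": the same for the moment, N m; "grip_width": opening from 0.0 (shut) to 1.0 (fully open); "finger_force": force on a finger pad.
Only numpy, scipy, OpenCV 4.12 (cv2) and the standard library are available. Lean on these libraries where they do the work, as an engineer would, in place of code of your own. Each camera call takes 0.05 s, during which the arm holds its last target. There are 200 camera calls.

## Working session

There is one attempt and no reset: what is moved stays moved. The work goes in short steps, Python scripts to look and compute and a shell command to move; the robot and the scene stay as the last step left them, time stands still between calls to the robot, and variables do not carry over. Pictures are saved under pics/ and viewed, at most 10 in all, crops included, and the job is handed in when it is done.

```bash
mkdir -p pics
cat > h.py <<'E'
import numpy as np, cv2
from station import status, vision, order, bot
def cap(n):
    m=vision.camera_model(n); p,d=vision.capture(n); return p,d,m
def pts(d,m):
    R=cv2.Rodrigues(np.array(m["rvec"],float))[0]; t=np.array(m["tvec"],float).ravel()
    v,u=np.mgrid[:d.shape[0],:d.shape[1]]
    c=np.stack([(u-m["cx"])/m["fx"]*d,(v-m["cy"])/m["fy"]*d,d],-1)
    return (c-t)@R
E
python3 - <<'E'
from h import *
a,d,m=cap("scene"); b,d2,m2=cap("side")
np.savez("s.npz",a=a,d=d,P=pts(d,m),b=b,d2=d2,P2=pts(d2,m2))
cv2.imwrite("pics/a.png",a[...,::-1]); cv2.imwrite("pics/b.png",b[...,::-1])
print(status.observe()); print(bot.nose_length)
E
```

```text
{'time_s': 0.1, 'joints': array([-0.02886475,  0.46941328, -0.04858342,  1.53355821,  0.02412   ,
        1.14100528, -0.08229241]), 'qvel': array([ 0.00132065, -0.00017752,  0.00050765, -0.00372683, -0.00028553,
        0.00016694,  0.00079747]), 'joint_torque': array([ 1.65191257e-03, -5.09170032e+01, -8.03893874e-02, -2.36828882e+01,
       -6.13215147e-02,  3.44494684e-02,  3.39676899e-05]), 'position': array([ 6.74793151e+02, -7.39954358e-03,  4.03775542e+02]), 'tool_rot': array([-6.04768212e-04,  7.07106827e-01,  7.07106164e-01, -6.65098065e-04]), 'wrist_force': array([-0.04354582,  0.34246743, -1.04271576]), 'wrist_torque': array([-0.04391282, -0.01361621, -0.04361514]), 'finger_force': 0.0, 'grip_width': 0.9980683936363257}
182.2
```

View pics/a.png

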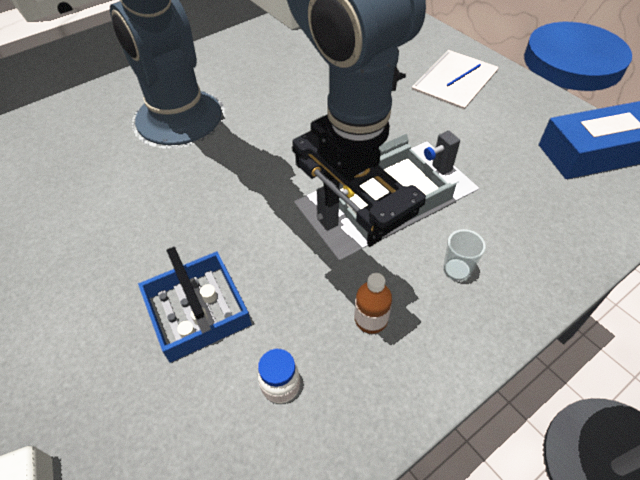

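View pics/b.png

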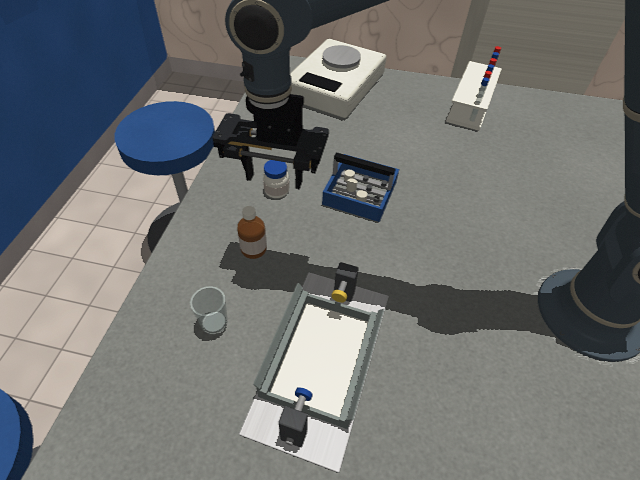

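The scene view shows the sieve at about (195,305) with its handle from (172,250) to (200,315), jar (278,375), bottle (373,303), beaker (465,255). The side view shows the receiver clearly, about (320,360), with the yellow tip at (340,295) and the blue at (303,394).

```bash
cat > m.py <<'E'
from h import *
z=np.load("s.npz")
def show(n,q):
    r=cv2.minAreaRect(q[:,:2].astype(np.float32)); print(n,len(q),np.round(r[0],1),np.round(r[1],1),round(r[2],1),"z",np.round(np.percentile(q[:,2],[2,50,98]),1),"mean",q.mean(0).round(1)); return r
for A,P,n,box in ((z["a"],z["P"],"scene",(130,240,260,365)),(z["b"],z["P2"],"side",(315,145,410,225))):
    x0,y0,x1,y1=box; a=A[y0:y1,x0:x1].astype(int); p=P[y0:y1,x0:x1]
    r,g,b=a[...,0],a[...,1],a[...,2]
    show(n+" blue top",p[(b>r+50)&(p[...,2]>38)&(p[...,2]<52)])
    hd=p[(a.max(-1)<60)&(p[...,2]>94)&(p[...,2]<115)]
    R=show(n+" handle top",hd)
    v=np.linalg.svd((hd-hd.mean(0))[:,:2],full_matrices=False)[2][0]; print("dir deg",np.degrees(np.arctan2(v[1],v[0])))
A,P=z["b"],z["P2"]; x0,y0,x1,y1=(235,255,395,475); a=A[y0:y1,x0:x1].astype(int); p=P[y0:y1,x0:x1]
r,g,b=a[...,0],a[...,1],a[...,2]; Z=p[...,2]
show("pan floor",p[(a.min(-1)>190)&(Z>2)&(Z<10)&(np.mgrid[y0:y1,x0:x1][0]<415)])
lip=p[(Z>48)&(Z<66)&(abs(r-b)<40)&(a.max(-1)>70)]; show("lips",lip)
show("walls",p[(Z>28)&(Z<64)&(a.max(-1)>60)&(a.max(-1)<190)])
show("bluetip",p[(b>r+50)&(Z>50)]); show("yellowtip",p[(r>b+70)&(Z>50)])
show("blocks",p[(Z>88)&(Z<100)])
P=z["P"]
for n,(x0,y0,x1,y1) in dict(jar=(258,350,300,402),bottle=(355,275,392,330),beaker=(446,232,485,280)).items():
    q=P[y0:y1,x0:x1].reshape(-1,3); q=q[(q[:,2]>20)&(q[:,2]<140)]; show(n,q)
E
python3 m.py
```

```text
scene blue top 1355 [ 525.3 -232.5] [151.9 152.6] 80.7 z [38.6 43.9 46.9] mean [ 531.5 -236.4   43.6]
scene handle top 663 [ 527.4 -232.6] [ 15.7 147.2] 80.7 z [ 98.9 103.3 105.7] mean [ 533.7 -233.2  103.2]
dir deg -8.884675500649646
side blue top 308 [ 522.5 -232.3] [155.3 149.7] 80.4 z [42.4 45.3 47.8] mean [ 523.  -195.8   45.2]
side handle top 439 [ 523. -231.] [ 19.5 147.7] 80.6 z [ 94.6 103.  106.8] mean [ 523.  -228.6  101.9]
dir deg 171.11449692732035
pan floor 6749 [525.  227.1] [309.4 149.6] 78.1 z [4.2 7.2 9.6] mean [526.1 233.6   7.1]
lips 1563 [525.1 243.2] [300.3 178.6] 83.9 z [48.9 57.1 63.3] mean [528.6 238.8  56.8]
walls 3716 [524.5 237.6] [331.2 178.6] 83.9 z [31.8 41.8 62.7] mean [528.2 241.2  46.4]
bluetip 116 [534.3 331.4] [ 9.7 27.4] 82.1 z [67.9 85.2 90.2] mean [533.7 332.3  83.4]
yellowtip 83 [485.6 360.9] [ 27.5 480.8] 6.7 z [63.5 85.  89.1] mean [511.8 136.5  90.9]
blocks 849 [523.4 230. ] [331.2  40. ] 83.8 z [88.8 95.8 98.5] mean [527.7 274.5  95.4]
jar 1691 [ 737.5 -192.4] [60.5 59.6] 28.2 z [24.3 78.2 81.6] mean [ 743.6 -195.3   66.7]
bottle 1579 [737.2   1.4] [59.6 50.9] 47.3 z [ 23.5  85.7 130.9] mean [743.2  -5.4  82. ]
beaker 1402 [754.  205.1] [65.7 62.6] 62.4 z [22.4 61.6 86. ] mean [753.8 204.6  59.6]
```

```bash
python3 -m inch '[-4.6,-3,0,0,0,-10.5,1,-9.2,-6,0,0,0,-21,1,-13.9,-9,0,0,0,-31.5,1,-18.5,-12,0,0,0,-42,1,-23.2,-15,0,0,0,-52.5,1]'
python3 -m inch '[0,0,1,0,0,-10,1,0,0,2,0,0,-20,1,0,0,3,0,0,-28.3,1,0,0,3,0,0,-28.3,1]'
python3 - <<'E'
from h import *
a,d,m=cap("scene"); P=pts(d,m)
w,dw,mw=cap("wrist"); PW=pts(dw,mw)
np.savez("w.npz",a=a,P=P,w=w,PW=PW)
cv2.imwrite("pics/c.png",np.hstack([a[100:300,250:550],w[::2,::2][:200]])[...,::-1])
from scipy.spatial.transform import Rotation as Ro
s=status.observe(); q=s["tool_rot"]; R=Ro.from_quat(np.r_[q[1:],q[0]]).as_matrix(); print(s["time_s"],s["position"],R.round(3))
E
```

```text
time_s: 0.72
position: [523.7, -233.3, 404.4]
tool_rot: [-0.0, 0.318, 0.948, 0.0]
wrist_force: [-1.0, -0.8, -0.7]
grip_width: 1.0
finger_force: 0.0
time_s: 1.23
position: [524.5, -232.1, 373.7]
tool_rot: [-0.001, 0.081, 0.997, 0.001]
wrist_force: [-0.4, -1.1, -0.7]
grip_width: 1.003
finger_force: 0.0
1.325 [ 525.00830936 -232.03665506  374.7728985 ] [[-0.987  0.162 -0.   ]
 [ 0.162  0.987  0.   ]
 [ 0.     0.    -1.   ]]
```

View pics/c.png

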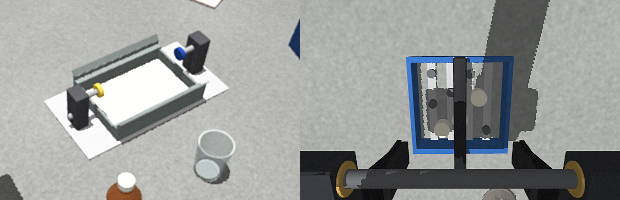

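The left crop shows the receiver unobstructed in the scene view, and the right crop shows the handle bar centred between the fingers in the wrist view.

Run:
```python
from h import *
z=np.load("w.npz"); s=np.load("s.npz")
def rect(n,q):
    r=cv2.minAreaRect(q[:,:2].astype(np.float32)); print(n,len(q),np.round(r[0],1),np.round(r[1],1),round(r[2],1))
th=np.radians(-6.2); ex=np.array([np.cos(th),np.sin(th)]); ey=np.array([-ex[1],ex[0]])
for n,A,P in (("scene",z["a"],z["P"]),("side",s["b"],s["P2"])):
    A=A.astype(int); L=np.stack([(P[...,:2]-[525,235])@ex,(P[...,:2]-[525,235])@ey],-1); Z=P[...,2]; mx=A.max(-1)
    inn=(abs(L[...,0])<110)&(abs(L[...,1])<200)
    k=inn&(mx-A.min(-1)<45)
    plate=k&(Z<12)&(A.min(-1)>185)&(Z>-3); rect(n+" plate",P[plate])
    for nm,kk in (("plate",plate),("lip-",k&(Z>45)&(Z<66)&(L[...,0]<-60)&(mx>60)),("lip+",k&(Z>45)&(Z<66)&(L[...,0]>60)&(mx>60)),("blk",inn&(Z>88)&(Z<100)),
      ("blue",inn&(A[...,2]>A[...,0]+50)&(Z>50)),("yel",inn&(A[...,0]>A[...,2]+70)&(Z>50)),("walls",k&(Z>27)&(Z<37)&(abs(L[...,0])<55))):
        q=L[kk]
        if len(q)>5: print(n,nm,len(q),np.percentile(q,[0.5,50,99.5],axis=0).round(1).T.tolist())
w=z["w"].astype(int);P=z["PW"];Z=P[...,2];inn=(abs(P[...,0]-525)<110)&(abs(P[...,1]+232)<110)
rect("W blue",P[inn&(w[...,2]>w[...,0]+50)&(Z>38)&(Z<52)])
hd=P[inn&(w.max(-1)<70)&(Z>96)&(Z<112)]; rect("W handle",hd)
```

```text
scene plate 6586 [525.2 234.8] [399.9 219.9] 83.7
scene plate 6586 [[-107.6, 12.3, 109.0], [-199.0, -36.0, 191.1]]
scene lip- 801 [[-89.0, -81.6, -75.5], [-115.0, -10.0, 103.5]]
scene lip+ 389 [[77.7, 85.0, 90.3], [-114.8, -13.3, 102.8]]
scene blk 516 [[-18.6, 4.4, 22.3], [-170.8, -144.5, 158.8]]
scene blue 110 [[-10.5, 5.2, 16.3], [88.9, 92.3, 105.1]]
scene yel 91 [[-10.5, 7.4, 16.7], [-112.2, -108.5, -101.4]]
scene walls 468 [[-54.0, 14.3, 54.5], [-178.1, 98.3, 156.2]]
side plate 9686 [525.6 244.6] [329.2 177.9] 84.0
side plate 9686 [[-88.3, -9.8, 85.5], [-147.4, 40.3, 172.9]]
side lip- 751 [[-90.1, -84.5, -78.7], [-115.0, 9.3, 104.0]]
side lip+ 861 [[76.6, 82.0, 88.3], [-114.2, 7.5, 104.2]]
side blk 849 [[-20.9, -1.6, 18.6], [-169.5, 137.1, 160.3]]
side blue 116 [[-14.4, -2.7, 12.5], [92.1, 98.1, 101.5]]
side yel 82 [[-15.2, -1.7, 12.7], [-111.3, -104.4, -100.5]]
side walls 584 [[-54.3, -7.3, 54.1], [-143.4, 99.0, 167.7]]
W blue 7459 [ 524.9 -232.7] [152.3 150.6] 80.8
W handle 5560 [ 521.1 -231.9] [ 15.7 142.8] 80.7
```

```bash
python3 -m inch '[0,0,3,0,0,0,1,0,0,6,0,0,0,1,0,0,9,0,0,0,1,0,0,11,0,0,0,1,0,0,11.5,0,0,0,1]'
python3 -m inch '[0,0,0,0,0,0,0.5,0,0,0,0,0,0,0.2,0,0,0,0,0,0,0,0,0,0,0,0,0,0,0,0,0,0,0,0,0]'
```

```text
time_s: 1.95
position: [524.9, -231.8, 258.9]
tool_rot: [-0.001, 0.081, 0.997, 0.0]
wrist_force: [-0.5, -0.1, 0.8]
grip_width: 0.995
finger_force: 0.0
time_s: 2.58
position: [525.0, -232.0, 259.9]
tool_rot: [0.0, 0.08, 0.997, -0.0]
wrist_force: [0.5, 0.9, -0.0]
grip_width: 0.516
finger_force: 0.0
```

```bash
python3 -m inch '[0,0,0,0,0,0,0,0,0,0,0,0,0,0,0,0,0,0,0,0,0,0,0,0,0,0,0,0,0,0,0,0,0,0,0]'
```

```text
time_s: 3.2
position: [525.0, -232.0, 259.7]
tool_rot: [0.0, 0.08, 0.997, -0.0]
wrist_force: [-0.1, -0.7, 0.4]
grip_width: 0.18
finger_force: 30.0
```

```bash
python3 -m inch '[0,0,-0.1,0,0,0,0,0,0,-0.3,0,0,0,0,0,0,-0.7,0,0,0,0,0,0,-1.4,0,0,0,0,0,0,-2.3,0,0,0,0]'
python3 -m inch '[0,0,-1.1,0,0,0,0,0,0,-2.2,0,0,0,0,0,0,-3.4,0,0,0,0,0,0,-4.6,0,0,0,0,0,0,-5.8,0,0,0,0]'
python3 -m inch '[0,0,-1.2,0,0,0,0,0,0,-2.4,0,0,0,0,0,0,-3.5,0,0,0,0,0,0,-4.4,0,0,0,0,0,0,-5,0,0,0,0]'
python3 -m inch '[0,0,-0.2,0,0,0,0,0,0,-0.2,0,0,0,0,0,0,-0.2,0,0,0,0]'
python3 - <<'E'
from h import *
p,d,m=cap("wrist"); cv2.imwrite("pics/d.png",p[...,::-1]); print(status.observe()["wrist_torque"])
E
```

```text
time_s: 3.82
position: [525.0, -231.9, 283.3]
tool_rot: [-0.0, 0.08, 0.997, 0.0]
wrist_force: [0.1, -0.3, -6.1]
grip_width: 0.176
finger_force: 30.0
time_s: 4.45
position: [525.0, -231.9, 341.6]
tool_rot: [0.0, 0.08, 0.997, -0.0]
wrist_force: [0.2, 0.6, -5.7]
grip_width: 0.178
finger_force: 30.0
time_s: 5.08
position: [525.0, -232.0, 391.4]
tool_rot: [0.0, 0.08, 0.997, -0.0]
wrist_force: [0.6, -0.4, -6.1]
grip_width: 0.173
finger_force: 30.0
time_s: 5.45
position: [524.9, -231.9, 392.3]
tool_rot: [-0.0, 0.08, 0.997, 0.0]
wrist_force: [0.4, 0.0, -6.5]
grip_width: 0.18
finger_force: 30.0
[ 0.0665684  -0.08287752  0.04263193]
```

View pics/d.png

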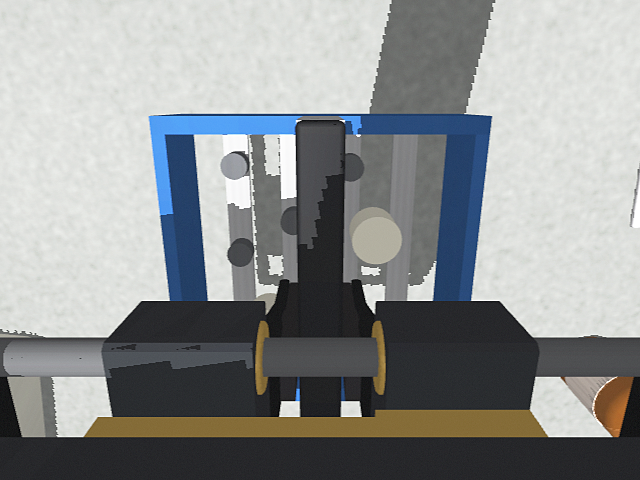

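```bash
python3 -m inch '[0.02,0.1,0,0,0,0,0,0.07,0.4,0,0,0,0,0,0.15,0.9,0,0,0,0,0,0.26,1.6,0,0,0,0,0,0.41,2.5,0,0,0,0,0]'
python3 -m inch '[0.2,1.2,0,0,0,0,0,0.45,2.7,0,0,0,0,0,0.73,4.4,0,0,0,0,0,1.02,6.2,0,0,0,0,0,1.34,8.1,0,0,0,0,0]'
python3 -m inch '[0.33,2,0,0,0,0,0,0.66,4,0,0,0,0,0,0.99,6,0,0,0,0,0,1.32,8,0,0,0,0,0,1.65,10,0,0,0,0,0]'
python3 -m inch '[0.33,2,0,0,0,0,0,0.66,4,0,0,0,0,0,0.99,6,0,0,0,0,0,1.32,8,0,0,0,0,0,1.65,10,0,0,0,0,0]'
python3 -m inch '[0.33,2,0,0,0,0,0,0.66,4,0,0,0,0,0,0.97,5.9,0,0,0,0,0,1.27,7.7,0,0,0,0,0,1.55,9.4,0,0,0,0,0]'
python3 -m inch '[0.25,1.5,0,0,0,0,0,0.46,2.8,0,0,0,0,0,0.64,3.9,0,0,0,0,0,0.78,4.7,0,0,0,0,0,0.86,5.2,0,0,0,0,0]'
python3 -m inch '[0.03,0.2,0,0,0,-0.3,0,0.05,0.3,0,0,0,-1,0,0.05,0.34,0,0,0,-2,0,0.05,0.34,0,0,0,-2.8,0,0.05,0.34,0,0,0,-3.1,0]'
python3 - <<'E'
from h import *
s=status.observe()
th=np.radians(-6.2); ex=np.array([np.cos(th),np.sin(th)]); ey=np.array([-ex[1],ex[0]])
print(s["position"],s["tool_rot"])
ims=[]
for n in ("scene","side"):
    p,d,m=cap(n); P=pts(d,m); a=p.astype(int); Z=P[...,2]; L=P[...,:2]-[524.4,229.5]
    near=(abs(L)<140).all(-1)
    b=P[near&(a[...,2]>a[...,0]+50)&(Z>165)&(Z<185)]; 
    r=cv2.minAreaRect(b[:,:2].astype(np.float32)); print(n,len(b),r,np.percentile(b[:,2],[2,50,98]))
    ims.append(p[80:320,280:580] if n=="scene" else p[220:460,170:470])
w=cap("wrist")[0]; cv2.imwrite("pics/e.png",np.vstack([np.hstack(ims)])[...,::-1])
E
```

```text
time_s: 6.12
position: [525.0, -206.0, 392.8]
tool_rot: [0.0, 0.08, 0.997, 0.0]
wrist_force: [0.6, 0.2, -6.6]
grip_width: 0.187
finger_force: 30.0
time_s: 6.75
position: [524.7, -123.0, 392.8]
tool_rot: [0.0, 0.08, 0.997, 0.0]
wrist_force: [0.4, -0.7, -6.0]
grip_width: 0.185
finger_force: 30.0
time_s: 7.38
position: [524.2, -21.6, 392.9]
tool_rot: [0.0, 0.08, 0.997, 0.0]
wrist_force: [-0.4, 0.6, -6.8]
grip_width: 0.179
finger_force: 30.0
time_s: 8.0
position: [523.7, 79.7, 392.8]
tool_rot: [0.0, 0.08, 0.997, 0.0]
wrist_force: [-0.3, -0.2, -6.0]
grip_width: 0.183
finger_force: 30.0
time_s: 8.62
position: [523.6, 174.7, 392.8]
tool_rot: [0.0, 0.08, 0.997, 0.0]
wrist_force: [0.3, -0.2, -6.3]
grip_width: 0.186
finger_force: 30.0
time_s: 9.25
position: [523.6, 226.5, 392.7]
tool_rot: [-0.0, 0.08, 0.997, -0.0]
wrist_force: [-0.2, 0.3, -6.4]
grip_width: 0.181
finger_force: 30.0
time_s: 9.88
position: [523.7, 229.4, 392.8]
tool_rot: [0.0, 0.053, 0.999, -0.0]
wrist_force: [0.5, -0.2, -6.1]
grip_width: 0.182
finger_force: 30.0
[523.71744566 229.38748542 392.76181107] [ 1.88794980e-05  5.31456333e-02  9.98586772e-01 -2.77265725e-05]
scene 815 ((524.4971313476562, 229.17483520507812), (154.8302001953125, 152.00640869140625), 83.9976806640625) [165.85679072 176.95925391 179.70766838]
side 573 ((522.21240234375, 228.75973510742188), (153.88949584960938, 150.29640197753906), 84.18115997314453) [176.11778388 178.32724873 180.28758726]
```

View pics/e.png

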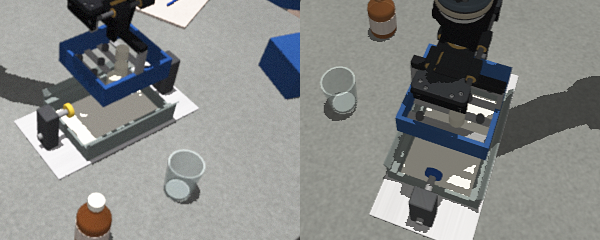

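```bash
python3 -m inch '[-0.02,0,0.2,0,0,0,0,-0.04,0,0.6,0,0,0,0,-0.06,0,1.3,0,0,0,0,-0.08,0,2.2,0,0,0,0,-0.08,0,3.2,0,0,0,0]'
python3 -m inch '[0,0,1,0,0,0,0,0,0,1.9,0,0,0,0,0,0,2.6,0,0,0,0,0,0,3.2,0,0,0,0,0,0,3.6,0,0,0,0]'
python3 -m inch '[0,0,0.4,0,0,0,0,0,0,0.7,0,0,0,0,0,0,0.9,0,0,0,0,0,0,1.1,0,0,0,0,0,0,1.3,0,0,0,0]'
python3 -m inch '[0,0,0.2,0,0,0,0,0,0,0.4,0,0,0,0,0,0,0.6,0,0,0,0,0,0,0.7,0,0,0,0,0,0,0.8,0,0,0,0]'
python3 - <<'E'
from h import *
s=status.observe(); print(s["position"],s["wrist_force"],s["wrist_torque"])
p,d,m=cap("scene"); q=cap("side")[0]
cv2.imwrite("pics/f.png",np.hstack([cv2.resize(p[120:280,300:500],(400,320)),cv2.resize(q[260:440,230:410],(320,320))])[...,::-1])
E
```

```text
time_s: 10.65
position: [524.5, 229.4, 359.9]
tool_rot: [-0.0, 0.053, 0.999, -0.0]
wrist_force: [-0.3, 0.4, -6.0]
grip_width: 0.183
finger_force: 30.0
time_s: 11.28
position: [524.5, 229.5, 324.5]
tool_rot: [-0.0, 0.053, 0.999, 0.0]
wrist_force: [-0.4, -0.1, -5.2]
grip_width: 0.185
finger_force: 30.0
time_s: 11.9
position: [524.5, 229.5, 311.8]
tool_rot: [0.0, 0.053, 0.999, 0.0]
wrist_force: [0.2, -0.5, -6.4]
grip_width: 0.179
finger_force: 30.0
time_s: 12.52
position: [524.5, 229.5, 303.7]
tool_rot: [0.0, 0.053, 0.999, 0.0]
wrist_force: [0.1, 0.5, -7.0]
grip_width: 0.176
finger_force: 30.0
[524.50462491 229.52085851 303.7149704 ] [ 0.09706753  0.4696305  -7.04991831] [ 0.11305318 -0.01252536 -0.0131228 ]
```

View pics/f.png

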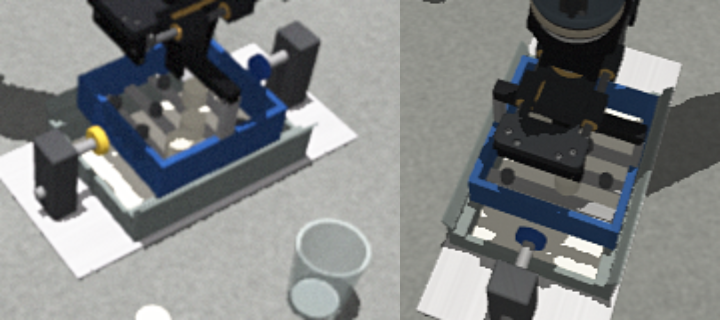

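The sieve sits between the lips, clear of both tips, about 4 mm above the rails.

```bash
python3 -m inch '[0,0,0.1,0,0,0,0,0,0,0.15,0,0,0,0,0,0,0.2,0,0,0,0,0,0,0.25,0,0,0,0]'
python3 -m inch '[0,0,0.05,0,0,0,0,0,0,0.1,0,0,0,0,0,0,0.1,0,0,0,0]'
```

```text
time_s: 13.12
position: [524.5, 229.5, 301.2]
tool_rot: [0.0, 0.053, 0.999, 0.0]
wrist_force: [0.2, 0.2, -6.8]
grip_width: 0.181
finger_force: 30.0
time_s: 13.5
position: [524.5, 229.5, 300.2]
tool_rot: [-0.0, 0.053, 0.999, -0.0]
wrist_force: [-0.3, -0.8, -7.2]
grip_width: 0.179
finger_force: 30.0
```

```bash
python3 -m inch '[0,0,0.05,0,0,0,0,0,0,0.05,0,0,0,0]'
python3 -m inch '[0,0,0.05,0,0,0,0,0,0,0.05,0,0,0,0]'
```

```text
time_s: 13.75
position: [524.5, 229.5, 299.8]
tool_rot: [0.0, 0.053, 0.999, 0.0]
wrist_force: [0.4, 0.1, -5.7]
grip_width: 0.178
finger_force: 30.0
time_s: 14.0
position: [524.6, 229.6, 299.7]
tool_rot: [0.0, 0.053, 0.999, 0.0]
wrist_force: [-0.8, -0.5, -2.6]
grip_width: 0.176
finger_force: 30.0
```

```bash
python3 -m inch '[0,0.1,0,0,0,0,0,0,0.3,0,0,0,0,0,0,0.6,0,0,0,0,0,0,0.9,0,0,0,0,0,0,1.1,0,0,0,0,0]'
python3 -m inch '[0,0.1,0,0,0,0,0,0,0.2,0,0,0,0,0,0,0.2,0,0,0,0,0]'
python3 -m inch '[0,0.1,0,0,0,0,0,0,0.2,0,0,0,0,0,0,0.2,0,0,0,0,0]'
```

```text
time_s: 14.62
position: [525.9, 240.8, 299.7]
tool_rot: [0.0, 0.053, 0.999, 0.0]
wrist_force: [-1.1, -1.4, 2.3]
grip_width: 0.18
finger_force: 30.0
time_s: 15.0
position: [526.1, 242.5, 299.7]
tool_rot: [0.0, 0.053, 0.999, 0.0]
wrist_force: [-0.6, -0.9, 5.0]
grip_width: 0.184
finger_force: 30.0
time_s: 15.38
position: [526.3, 244.4, 299.7]
tool_rot: [0.0, 0.053, 0.999, 0.0]
wrist_force: [-0.8, -1.7, 4.7]
grip_width: 0.181
finger_force: 30.0
```

```bash
python3 -m inch '[0,0.1,-0.05,0,0,0,0,0,0.1,-0.05,0,0,0,0]'
python3 -m inch '[0,0.1,-0.02,0,0,0,0,0,0.1,-0.02,0,0,0,0]'
python3 -m inch '[0,0.1,0,0,0,0,0,0,0.1,0,0,0,0,0]'
python3 -c "
from h import *
print(status.observe())"
```

```text
time_s: 15.62
position: [526.2, 245.5, 299.7]
tool_rot: [0.0, 0.053, 0.999, 0.0]
wrist_force: [0.7, -2.2, 3.6]
grip_width: 0.18
finger_force: 30.0
time_s: 15.88
position: [526.2, 246.5, 299.7]
tool_rot: [-0.0, 0.053, 0.999, 0.0]
wrist_force: [1.1, -1.4, 0.3]
grip_width: 0.179
finger_force: 30.0
time_s: 16.12
position: [526.2, 247.6, 299.7]
tool_rot: [-0.0, 0.053, 0.999, 0.0]
wrist_force: [-0.1, -1.9, -0.1]
grip_width: 0.177
finger_force: 30.0
{'time_s': 16.125, 'joints': array([-0.17675872,  0.46906617, -0.44107025,  1.84593721,  0.25214128,
        0.88209942,  0.72687915]), 'qvel': array([ 5.21074044e-04,  1.28137105e-03,  4.43639537e-04, -3.91899014e-05,
       -2.32243305e-04,  1.49977376e-04,  1.10854135e-03]), 'joint_torque': array([-5.83545025e-01, -4.43381453e+01, -4.88750696e+00, -1.95309573e+01,
       -1.99210765e-01, -1.09963578e-01,  6.65215393e-04]), 'position': array([526.20000243, 247.56881925, 299.73112682]), 'tool_rot': array([-2.52757692e-04,  5.30947637e-02,  9.98589445e-01,  4.89193293e-05]), 'wrist_force': array([-0.09373712, -1.94432819, -0.06988961]), 'wrist_torque': array([-0.16849869, -0.09444164, -0.03029486]), 'finger_force': 30.00009197741747, 'grip_width': 0.1771453605018761}
```

```bash
for i in 1; do python3 -m inch '[0,0.1,0,0,0,0,0,0,0.1,0,0,0,0,0]'; python3 -m inch '[0,0.1,0,0,0,0,0,0,0.1,0,0,0,0,0]'; python3 -m inch '[0,0.1,0,0,0,0,0,0,0.1,0,0,0,0,0]'; done | grep -E "posi|force: \["
python3 - <<'E'
from h import *
p,d,m=cap("scene"); q=cap("side")[0]
cv2.imwrite("pics/g.png",np.hstack([cv2.resize(p[120:280,300:500],(400,320)),cv2.resize(q[260:440,230:410],(320,320))])[...,::-1])
E
```

```text
position: [526.3, 248.5, 299.7]
wrist_force: [-0.5, -0.2, -1.4]
position: [526.5, 249.5, 299.7]
wrist_force: [-0.0, -0.1, -1.0]
position: [526.6, 250.4, 299.7]
wrist_force: [0.2, -1.5, -2.4]
```

View pics/g.png

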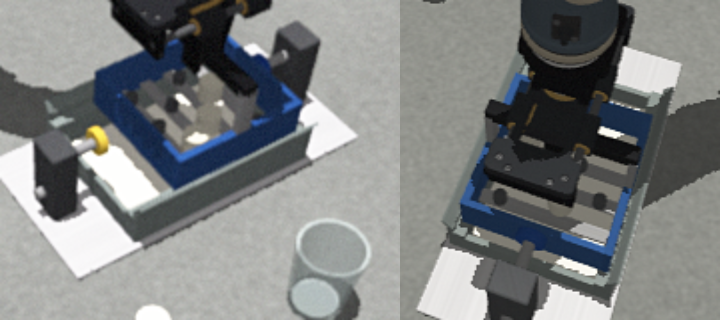

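The sieve wall is now nearly at the blue tip; no press is felt yet.

```bash
(python3 -m inch '[0,0.1,0,0,0,0,0,0,0.1,0,0,0,0,0]'; python3 -m inch '[0,0.1,0,0,0,0,0,0,0.1,0,0,0,0,0]'; python3 -m inch '[0,0.1,0,0,0,0,0,0,0.1,0,0,0,0,0]') | grep -E "posi|force: \["
```

```text
position: [526.7, 250.7, 299.8]
wrist_force: [-0.7, -2.8, -2.0]
position: [526.9, 251.9, 299.7]
wrist_force: [-2.3, -4.0, -1.6]
position: [527.0, 252.8, 299.7]
wrist_force: [-1.0, -4.6, -1.2]
```

```bash
(python3 -m inch '[0,0.1,0,0,0,0,0,0,0.2,0,0,0,0,0,0,0.2,0,0,0,0,0]'
python3 -m inch '[0,-0.3,0,0,0,0,0,0,-0.9,0,0,0,0,0,0,-1.7,0,0,0,0,0,0,-2.5,0,0,0,0,0,0,-3.1,0,0,0,0,0]'
python3 -m inch '[0,-0.4,0,0,0,0,0,0,-0.7,0,0,0,0,0,0,-0.9,0,0,0,0,0,0,-0.9,0,0,0,0,0]'
python3 -m inch '[0,-0.1,0,0,0,0,0,0,-0.1,0,0,0,0,0]'
python3 -m inch '[0,-0.1,0,0,0,0,0,0,-0.1,0,0,0,0,0]'
python3 -m inch '[0,-0.1,0,0,0,0,0,0,-0.1,0,0,0,0,0]') | grep -E "posi|force: \["
```

```text
position: [527.2, 254.4, 299.8]
wrist_force: [-2.1, -6.4, 0.1]
position: [523.9, 223.9, 299.8]
wrist_force: [-0.1, -0.3, -6.7]
position: [523.0, 215.6, 300.0]
wrist_force: [0.5, 0.2, -6.5]
position: [522.9, 214.6, 300.0]
wrist_force: [0.7, -0.0, -7.4]
position: [522.8, 213.5, 300.0]
wrist_force: [-0.5, -0.2, -5.7]
position: [522.7, 212.5, 300.0]
wrist_force: [-0.4, -0.3, -6.5]
```

```bash
(python3 -m inch '[0,-0.1,0.04,0,0,0,0,0,-0.1,0.04,0,0,0,0]'
python3 -m inch '[0,-0.1,0.02,0,0,0,0,0,-0.1,0.02,0,0,0,0]'
python3 -m inch '[0,-0.1,0,0,0,0,0,0,-0.1,0,0,0,0,0]') | grep -E "posi|force: \["
```

```text
position: [522.7, 211.6, 299.7]
wrist_force: [0.1, 0.2, -5.2]
position: [522.6, 210.7, 299.7]
wrist_force: [0.2, 0.5, -3.0]
position: [522.5, 209.9, 299.7]
wrist_force: [-0.3, 1.7, -2.3]
```

```bash
(python3 -m inch '[0,-0.1,0,0,0,0,0,0,-0.1,0,0,0,0,0]'
python3 -m inch '[0,-0.1,0,0,0,0,0,0,-0.1,0,0,0,0,0]'
python3 -m inch '[0,-0.1,0,0,0,0,0,0,-0.1,0,0,0,0,0]') | grep -E "posi|force: \["
```

```text
position: [522.4, 209.4, 299.8]
wrist_force: [0.8, 4.2, -1.7]
position: [522.3, 208.2, 299.7]
wrist_force: [1.1, 5.6, -1.2]
position: [522.2, 207.3, 299.8]
wrist_force: [1.4, 4.0, -2.5]
```

```bash
(python3 -m inch '[0,-0.1,0,0,0,0,0,0,-0.2,0,0,0,0,0,0,-0.2,0,0,0,0,0]'
python3 -m inch '[0,1.2,0,0,0,0,0,0,2.8,0,0,0,0,0,0,4.2,0,0,0,0,0,0,4.8,0,0,0,0,0,0,5.1,0,0,0,0,0]'
python3 -m inch '[0,0,0,0,0,0,0]'
python3 -m inch '[0,-1.2,0,0,0,0,0,0,-2.8,0,0,0,0,0,0,-4.2,0,0,0,0,0,0,-4.8,0,0,0,0,0,0,-5.1,0,0,0,0,0]'
python3 -m inch '[0,0,0,0,0,0,0]') | grep -E "posi|force: \["
python3 - <<'E'
from h import *
w=cap("wrist")[0]; p=cap("scene")[0]; q=cap("side")[0]
cv2.imwrite("pics/i.png",np.hstack([cv2.resize(p[120:280,300:500],(400,320)),cv2.resize(q[260:440,230:410],(320,320))])[...,::-1])
E
```

```text
position: [522.0, 205.7, 299.9]
wrist_force: [0.9, 6.0, -0.3]
position: [527.4, 254.2, 299.7]
wrist_force: [-2.4, -8.4, 10.7]
position: [527.4, 254.2, 299.7]
wrist_force: [-2.7, -6.6, 8.9]
position: [521.9, 205.5, 299.8]
wrist_force: [1.7, 7.9, 2.6]
position: [521.9, 205.6, 299.7]
wrist_force: [1.9, 5.6, 2.3]
```

View pics/i.png

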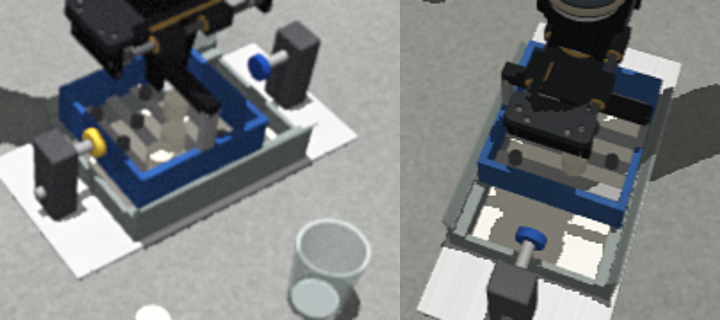

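The sieve presses the yellow tip, the blue one is free, and the pieces are all still on the bars. Next come quick strokes in the free zone.

```bash
(python3 -m inch '[0,1.2,-0.04,0,0,0,0,0,3.8,-0.04,0,0,0,0,0,1.2,-0.04,0,0,0,0,0,3.8,-0.04,0,0,0,0,0,1.2,-0.04,0,0,0,0]'
python3 -m inch '[0,2.6,0,0,0,0,0,0,0,0,0,0,0,0,0,2.6,0,0,0,0,0,0,0,0,0,0,0,0,0,2.6,0,0,0,0,0]'
) | grep -E "posi|force: \["
python3 - <<'E'
from h import *
p,d,m=cap("wrist"); s=status.observe(); print(s["time_s"],s["position"],s["wrist_force"])
p2=cap("scene")[0]
cv2.imwrite("pics/j.png",np.hstack([p[60:380,120:520],cv2.resize(p2[120:280,300:500],(400,320))])[...,::-1])
E
```

```text
position: [522.3, 220.1, 299.6]
wrist_force: [-2.8, 3.0, 14.2]
position: [526.9, 237.7, 299.7]
wrist_force: [0.1, -1.8, 4.6]
24.8 [526.15029602 243.97584732 299.85208276] [ 2.49041791  6.01538554 -3.54061735]
```

View pics/j.png

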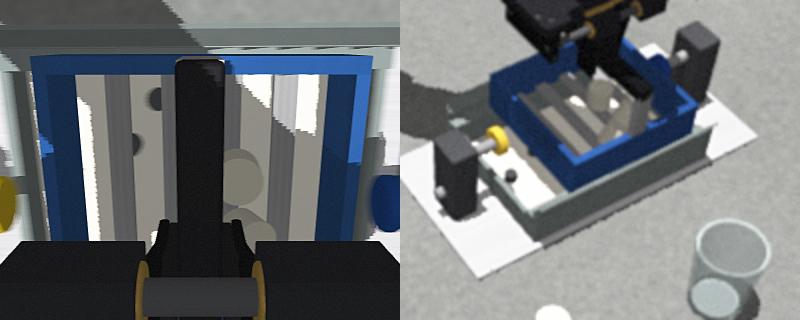

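Pieces are dropping: one small is visible in the pan at (510,175) right, and two dark ones show through in the left crop. More strokes.

```bash
(python3 -m inch '[0,-2.6,0,0,0,0,0,0,0,0,0,0,0,0,0,-2.6,0,0,0,0,0,0,0,0,0,0,0,0,0,-2.6,0,0,0,0,0]'
python3 -m inch '[0,2.6,0,0,0,0,0,0,0,0,0,0,0,0,0,2.6,0,0,0,0,0,0,0,0,0,0,0,0,0,2.6,0,0,0,0,0]'
python3 -m inch '[0,-2.6,0,0,0,0,0,0,0,0,0,0,0,0,0,-2.6,0,0,0,0,0,0,0,0,0,0,0,0,0,-2.6,0,0,0,0,0]'
python3 -m inch '[0,1.3,0,0,0,0,0,0,1.3,0,0,0,0,0,0,1.3,0,0,0,0,0]'
) | grep -E "posi|force: \["
python3 - <<'E'
from h import *
R=cv2.Rodrigues
out=[]
for n in ("wrist","scene","side"):
    p,d,m=cap(n); P=pts(d,m); a=p.astype(int)
    L=P[...,:2]-[524.4,229.5]
    k=((a.max(-1)<90)&(abs(L[...,0])<70)&(abs(L[...,1])<112)&(P[...,2]>8)&(P[...,2]<66)&(d>0)).astype(np.uint8)
    c,l,st,ce=cv2.connectedComponentsWithStats(k)
    for i in range(1,c):
        if 12<st[i,4]<2500: q=P[l==i]; print(n,st[i,4],ce[i].round(),np.median(q,0).round(),q[:,2].max().round())
    out.append(p)
w,p,q=out
cv2.imwrite("pics/k.png",np.hstack([w[60:380,120:520],cv2.resize(p[120:280,300:500],(400,320))])[...,::-1])
print(status.observe())
E
```

```text
position: [522.2, 219.7, 299.6]
wrist_force: [-2.7, -1.4, 19.7]
position: [526.8, 237.3, 299.6]
wrist_force: [0.9, -1.9, 3.9]
position: [522.2, 219.7, 299.6]
wrist_force: [-2.4, -1.4, 16.5]
position: [524.5, 229.1, 299.6]
wrist_force: [0.6, 0.9, 3.7]
wrist 38 [455. 111.] [456. 309.  41.] 50.0
wrist 38 [493. 111.] [458. 329.  41.] 50.0
wrist 55 [436. 114.] [456. 296.  55.] 56.0
wrist 1657 [246. 211.] [501. 189.  47.] 49.0
wrist 182 [344. 208.] [499. 245.  47.] 57.0
wrist 55 [357. 149.] [470. 255.  47.] 48.0
wrist 2212 [447. 216.] [510. 300.  55.] 66.0
wrist 2433 [193. 216.] [496. 161.  53.] 66.0
wrist 1794 [154. 222.] [506. 127.  26.] 36.0
wrist 28 [238. 147.] [462. 191.  47.] 49.0
wrist 13 [294. 152.] [468. 221.  47.] 49.0
wrist 13 [225. 156.] [466. 183.  47.] 50.0
wrist 73 [278. 162.] [475. 208.  17.] 48.0
wrist 25 [288. 158.] [471. 217.  47.] 49.0
wrist 28 [351. 166.] [479. 251.  48.] 49.0
wrist 142 [357. 192.] [493. 253.  47.] 49.0
wrist 205 [288. 201.] [495. 214.  47.] 49.0
wrist 140 [350. 200.] [498. 249.  47.] 49.0
wrist 678 [404. 226.] [512. 278.  47.] 49.0
wrist 21 [228. 190.
[... 1021 characters left out ...]
0.45666604, -0.44627272,  1.86723985,  0.25143394,
        0.87338848,  0.75190872]), 'qvel': array([-0.00029892, -0.00012994,  0.00126951, -0.00137635, -0.00065277,
       -0.00080793,  0.00051473]), 'joint_torque': array([-2.05057953e-01, -4.20003462e+01, -4.28132504e+00, -1.80134815e+01,
       -1.54834148e-01,  1.07392736e-01,  1.61897595e-02]), 'position': array([524.50735198, 229.09489645, 299.64068248]), 'tool_rot': array([-6.77741293e-05,  5.33311388e-02,  9.98576840e-01, -2.82566155e-04]), 'wrist_force': array([ 0.79460417, -0.33140162,  2.20416634]), 'wrist_torque': array([ 0.03183551, -0.16451212, -0.00059258]), 'finger_force': 29.99424124136567, 'grip_width': 0.17784598729092996}
```

View pics/k.png

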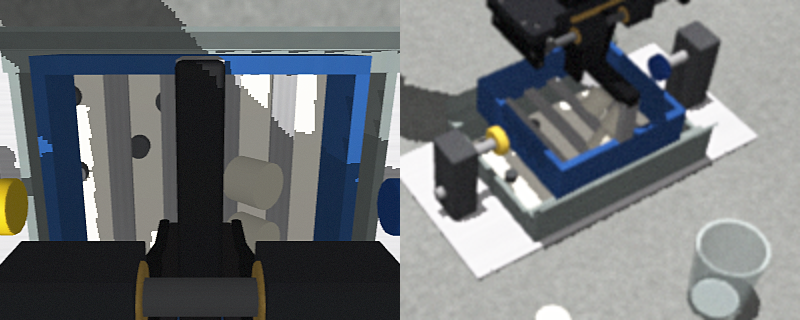

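Four smalls are visible through or beside the sieve, at (77,95), (83,170), (140,147) and (160,100) in the left crop. The fifth may be hidden, so I'll shake more and then count by depth.

```bash
(python3 -m inch '[0,-1.3,-0.03,0,0,0,0,0,1.3,-0.03,0,0,0,0,0,-1.3,-0.03,0,0,0,0,0,1.3,-0.03,0,0,0,0,0,-1.3,-0.03,0,0,0,0]'
python3 -m inch '[0,2.6,0,0,0,0,0,0,0,0,0,0,0,0,0,2.6,0,0,0,0,0,0,0,0,0,0,0,0,0,2.6,0,0,0,0,0]'
python3 -m inch '[0,-2.6,0,0,0,0,0,0,0,0,0,0,0,0,0,-2.6,0,0,0,0,0,0,0,0,0,0,0,0,0,-2.6,0,0,0,0,0]'
python3 -m inch '[0,1.3,0,0,0,0,0,0,1.3,0,0,0,0,0,0,1.3,0,0,0,0,0]'
) | grep -E "posi|force: \["
cat > cnt.py <<'E'
from h import *
s=status.observe(); print(s["time_s"],s["position"].round(1),s["wrist_force"].round(1))
th=np.radians(-6.1); ex=np.array([np.cos(th),np.sin(th)]); ey=np.array([-ex[1],ex[0]])
for n in ("wrist","scene","side"):
    p,d,m=cap(n); P=pts(d,m); mx=p.max(-1).astype(int); Z=P[...,2]
    S=P[...,:2]-s["position"][:2]; sx,sy=S@ex,S@ey
    T=P[...,:2]-[524.4,229.5]; tx,ty=T@ex,T@ey
    for nm,k in (("pan",(abs(tx)<64)&(abs(ty)<102)&(Z>11)&(Z<28)&(mx<130)),("sieve",(abs(sx)<70)&(abs(sy)<71)&(Z>51)&(Z<66))):
        c,l,st,ce=cv2.connectedComponentsWithStats(cv2.morphologyEx(k.astype(np.uint8),cv2.MORPH_OPEN,np.ones((2,2))))
        for i in range(1,c):
            if st[i,4]>6:
                g=l==i; print(n,nm,st[i,4],ce[i].round().tolist(),"pan xy",tx[g].mean().round(),ty[g].mean().round(),"sieve xy",sx[g].mean().round(),sy[g].mean().round(),"z",Z[g].min().round(),Z[g].max().round(),"col",p[g].mean(0).round().tolist())
E
python3 cnt.py
```

```text
position: [522.1, 219.2, 299.8]
wrist_force: [0.2, -0.2, -4.2]
position: [526.5, 236.9, 299.5]
wrist_force: [1.3, -1.0, 0.1]
position: [522.1, 219.3, 299.8]
wrist_force: [0.4, -0.4, -2.5]
position: [524.0, 229.2, 299.3]
wrist_force: [-0.8, 0.3, -3.2]
29.5 [524.  229.2 299.3] [-0.8  0.3 -3.2]
wrist pan 57 [198.0, 159.0] pan xy -48.0 -77.0 sieve xy -48.0 -76.0 z 7.0 17.0 col [45.0, 46.0, 47.0]
wrist pan 65 [278.0, 164.0] pan xy -47.0 -25.0 sieve xy -46.0 -25.0 z 8.0 49.0 col [55.0, 56.0, 57.0]
wrist pan 354 [260.0, 209.0] pan xy -17.0 -39.0 sieve xy -17.0 -38.0 z 6.0 280.0 col [54.0, 55.0, 56.0]
wrist pan 71 [205.0, 234.0] pan xy -0.0 -75.0 sieve xy -0.0 -75.0 z 6.0 280.0 col [71.0, 72.0, 73.0]
wrist sieve 1426 [191.0, 216.0] pan xy -23.0 -70.0 sieve xy -22.0 -70.0 z 48.0 280.0 col [22.0, 42.0, 70.0]
wrist sieve 1427 [450.0, 217.0] pan xy -23.0 68.0 sieve xy -23.0 69.0 z 52.0 280.0 col [24.0, 45.0, 75.0]
wrist sieve 1699 [373.0, 244.0] pan xy -8.0 29.0 sieve xy -8.0 29.0 z 6.0 280.0 col [115.0, 113.0, 104.0]
wrist sieve 532 [381.0, 290.0] pan xy 17.0 33.0 sieve xy 17.0 33.0 z 46.0 280.
[... 1072 characters left out ...]
354.0, 320.0] pan xy -40.0 -71.0 sieve xy -40.0 -71.0 z 48.0 62.0 col [24.0, 42.0, 68.0]
side sieve 12 [362.0, 322.0] pan xy -57.0 -71.0 sieve xy -56.0 -71.0 z 50.0 63.0 col [25.0, 43.0, 69.0]
side sieve 8 [367.0, 324.0] pan xy -67.0 -71.0 sieve xy -66.0 -70.0 z 48.0 61.0 col [26.0, 44.0, 70.0]
side sieve 8 [284.0, 348.0] pan xy 61.0 33.0 sieve xy 61.0 34.0 z 41.0 192.0 col [25.0, 36.0, 54.0]
side sieve 103 [302.0, 359.0] pan xy 25.0 36.0 sieve xy 25.0 37.0 z 6.0 66.0 col [116.0, 113.0, 104.0]
side sieve 8 [279.0, 360.0] pan xy 63.0 52.0 sieve xy 64.0 53.0 z 41.0 87.0 col [56.0, 64.0, 76.0]
side sieve 106 [320.0, 365.0] pan xy -9.0 37.0 sieve xy -8.0 38.0 z 5.0 67.0 col [114.0, 112.0, 102.0]
```

```bash
(python3 -m inch '[0,-1.5,0,0,0,0,0,0,1.5,0,0,0,0,0,0,-1.5,0,0,0,0,0,0,1.5,0,0,0,0,0,0,-1.5,0,0,0,0,0]'
python3 -m inch '[0,3,0,0,0,0,0,0,0,0,0,0,0,0,0,3,0,0,0,0,0,0,0,0,0,0,0,0,0,3,0,0,0,0,0]'
python3 -m inch '[0,0.1,0,0,0,0,0,0,0.2,0,0,0,0,0,0,0.2,0,0,0,0,0]') | grep -E "posi|force: \["; python3 cnt.py | grep -vE "col \[2[0-9]\.0, 4"
python3 -m inch '[0,-1,0,0,0,0,0,0,-2,0,0,0,0,0,0,-2.8,0,0,0,0,0,0,-3.3,0,0,0,0,0,0,-3.4,0,0,0,0,0]'| grep -E "posi|force: \["; python3 cnt.py | grep -vE "col \[2[0-9]\.0, 4"
```

```text
position: [522.5, 218.1, 300.8]
wrist_force: [0.4, 0.0, -4.8]
position: [527.5, 237.7, 299.8]
wrist_force: [1.6, -1.5, -4.2]
position: [526.2, 245.3, 299.6]
wrist_force: [-0.0, 0.2, -5.0]
31.275 [526.2 245.3 299.6] [-0.   0.2 -5. ]
wrist pan 433 [261.0, 163.0] pan xy -46.0 -21.0 sieve xy -46.0 -37.0 z 6.0 18.0 col [53.0, 54.0, 56.0]
wrist pan 17 [152.0, 159.0] pan xy -52.0 -77.0 sieve xy -52.0 -93.0 z 16.0 87.0 col [89.0, 94.0, 103.0]
wrist pan 63 [225.0, 209.0] pan xy -18.0 -43.0 sieve xy -18.0 -59.0 z 15.0 48.0 col [54.0, 55.0, 56.0]
wrist pan 12 [160.0, 234.0] pan xy -10.0 -74.0 sieve xy -10.0 -90.0 z 16.0 86.0 col [69.0, 72.0, 80.0]
wrist sieve 1654 [373.0, 240.0] pan xy -10.0 45.0 sieve xy -10.0 29.0 z 7.0 280.0 col [116.0, 114.0, 104.0]
wrist sieve 708 [378.0, 285.0] pan xy 15.0 48.0 sieve xy 15.0 32.0 z 46.0 280.0 col [111.0, 109.0, 100.0]
scene pan 22 [356.0, 208.0] pan xy 6.0 -82.0 sieve xy 6.0 -98.0 z 5.0 18.0 col [85.0, 85.0, 86.0]
scene sieve 157 [407.0, 173.0] pan xy 14.0 36.0 sieve xy 14.0 20.0 z 8.0 106.0 col [129.0, 125.0, 115.0]
scene sieve 57 [431.0, 170.0] pan xy 3
[... 1715 characters left out ...]
 [419.0, 176.0] pan xy 35.0 50.0 sieve xy 35.0 68.0 z 49.0 88.0 col [22.0, 39.0, 69.0]
scene sieve 19 [390.0, 195.0] pan xy 56.0 -37.0 sieve xy 55.0 -20.0 z 59.0 88.0 col [124.0, 130.0, 143.0]
side pan 10 [350.0, 351.0] pan xy -51.0 -23.0 sieve xy -51.0 -5.0 z 6.0 49.0 col [62.0, 61.0, 60.0]
side sieve 8 [288.0, 338.0] pan xy 57.0 21.0 sieve xy 57.0 39.0 z 41.0 192.0 col [35.0, 40.0, 51.0]
side sieve 18 [284.0, 348.0] pan xy 64.0 25.0 sieve xy 64.0 42.0 z 38.0 54.0 col [58.0, 62.0, 70.0]
side sieve 105 [307.0, 352.0] pan xy 21.0 23.0 sieve xy 21.0 41.0 z 5.0 822.0 col [112.0, 109.0, 100.0]
side sieve 98 [324.0, 357.0] pan xy -10.0 21.0 sieve xy -11.0 39.0 z 5.0 67.0 col [112.0, 110.0, 100.0]
```

```bash
cat > dk.py <<'E'
from h import *
s=status.observe(); print(s["time_s"],s["position"].round(1))
th=np.radians(-6.1); ex=np.array([np.cos(th),np.sin(th)]); ey=np.array([-ex[1],ex[0]])
for n in ("side","scene"):
    p,d,m=cap(n); P=pts(d,m); a=p.astype(int); Z=P[...,2]
    T=P[...,:2]-[524.4,229.5]; tx,ty=T@ex,T@ey; S=P[...,:2]-s["position"][:2]; sx,sy=S@ex,S@ey
    k=(a.max(-1)<75)&(a.max(-1)-a.min(-1)<14)&(abs(tx)<66)&(abs(ty)<104)&(Z>3)&(Z<66)
    c,l,st,ce=cv2.connectedComponentsWithStats(k.astype(np.uint8))
    for i in range(1,c):
        if st[i,4]>7:
            g=l==i; print(n,st[i,:4].tolist(),st[i,4],"pan",np.median(tx[g]).round(),np.median(ty[g]).round(),"sieve",np.median(sx[g]).round(),np.median(sy[g]).round(),"z",np.percentile(Z[g],[5,50,95]).round().tolist(),"col",a[g].mean(0).round().tolist())
E
python3 dk.py
(python3 -m inch '[0,3,0,0,0,0,0,0,0,0,0,0,0,0,0,3,0,0,0,0,0,0,0.3,0,0,0,0,0,0,3,0,0,0,0,0]'; python3 -m inch '[0,0.4,0,0,0,0,0,0,0.5,0,0,0,0,0]') | grep -E "posi|force: \["
python3 dk.py
```

```text
32.2 [522.7 212.9 300.1]
side [286, 339, 5, 9] 21 pan 65.0 4.0 sieve 65.0 21.0 z [18.0, 29.0, 40.0] col [60.0, 62.0, 60.0]
side [337, 339, 5, 6] 12 pan -24.0 -36.0 sieve -24.0 -19.0 z [10.0, 16.0, 49.0] col [55.0, 55.0, 54.0]
side [346, 350, 6, 3] 11 pan -47.0 -25.0 sieve -47.0 -8.0 z [15.0, 17.0, 49.0] col [47.0, 47.0, 47.0]
side [337, 354, 5, 3] 8 pan -34.0 5.0 sieve -34.0 21.0 z [47.0, 48.0, 49.0] col [73.0, 73.0, 72.0]
side [268, 367, 12, 24] 59 pan 65.0 75.0 sieve 65.0 92.0 z [15.0, 27.0, 37.0] col [58.0, 61.0, 59.0]
side [332, 366, 7, 4] 8 pan -36.0 30.0 sieve -36.0 46.0 z [47.0, 49.0, 49.0] col [71.0, 71.0, 69.0]
scene [382, 163, 5, 6] 14 pan -65.0 37.0 sieve -65.0 53.0 z [10.0, 14.0, 44.0] col [65.0, 70.0, 69.0]
scene [364, 180, 5, 6] 24 pan -43.0 -24.0 sieve -43.0 -7.0 z [8.0, 14.0, 17.0] col [46.0, 47.0, 48.0]
scene [353, 205, 5, 6] 26 pan 5.0 -84.0 sieve 5.0 -67.0 z [9.0, 15.0, 18.0] col [42.0, 42.0, 44.0]
position: [527.0, 238.4, 300.0]
wrist_force: [0.1, 0.2, -5.3]
position: [526.1, 247.9, 299.9]
wrist_force: [0.2, -0.3, -5.3]
33.175 [526.1 247.9 299.9]
side [349, 310, 1
[... 501 characters left out ...]
385, 4, 7] 19 pan 65.0 95.0 sieve 66.0 76.0 z [12.0, 27.0, 37.0] col [57.0, 60.0, 58.0]
scene [391, 155, 8, 9] 19 pan -65.0 69.0 sieve -65.0 51.0 z [9.0, 20.0, 35.0] col [63.0, 67.0, 67.0]
scene [382, 164, 5, 4] 9 pan -65.0 40.0 sieve -65.0 22.0 z [10.0, 15.0, 21.0] col [65.0, 70.0, 69.0]
scene [348, 177, 5, 6] 11 pan -65.0 -48.0 sieve -65.0 -66.0 z [10.0, 16.0, 29.0] col [67.0, 72.0, 71.0]
scene [337, 184, 3, 5] 9 pan -65.0 -81.0 sieve -65.0 -100.0 z [11.0, 15.0, 24.0] col [67.0, 71.0, 70.0]
scene [364, 193, 4, 5] 13 pan -13.0 -45.0 sieve -13.0 -64.0 z [9.0, 12.0, 17.0] col [46.0, 46.0, 49.0]
scene [353, 208, 5, 3] 10 pan 6.0 -85.0 sieve 7.0 -103.0 z [9.0, 12.0, 15.0] col [45.0, 45.0, 46.0]
```

All five smalls are in the pan: (−49,−80), (−46,−21), (−18,−43), (2,−82) and (44,37) mm. Centre the sieve and set it down.

```bash
(python3 -m inch '[0,-0.4,0,0,0,0,0,0,-0.9,0,0,0,0,0,0,-1.4,0,0,0,0,0,0,-1.7,0,0,0,0,0,0,-1.8,0,0,0,0,0]'
python3 -m inch '[0,0,0.02,0,0,0,0,0,0,0.02,0,0,0,0]'
python3 -m inch '[0,0,0.02,0,0,0,0,0,0,0.02,0,0,0,0]'
python3 -m inch '[0,0,0.02,0,0,0,0,0,0,0.02,0,0,0,0]') | grep -E "posi|force: \[|rot"; python3 -c "
from h import *
print(status.observe()['wrist_torque'])"
```

```text
position: [524.5, 229.1, 300.1]
tool_rot: [0.0, 0.053, 0.999, -0.0]
wrist_force: [0.5, -0.6, -5.2]
position: [524.4, 229.7, 299.9]
tool_rot: [0.0, 0.053, 0.999, 0.0]
wrist_force: [0.6, 0.5, -4.8]
position: [524.5, 229.7, 299.7]
tool_rot: [0.0, 0.053, 0.999, 0.0]
wrist_force: [-0.5, -0.3, -5.7]
position: [524.5, 229.6, 299.6]
tool_rot: [0.0, 0.053, 0.999, 0.0]
wrist_force: [-0.7, 0.8, -5.5]
[ 0.1106296  -0.00365943  0.05840379]
```

```bash
(python3 -m inch '[0,0,0.02,0,0,0,0,0,0,0.03,0,0,0,0]'
python3 -m inch '[0,0,0.02,0,0,0,0,0,0,0.03,0,0,0,0]'
python3 -m inch '[0,0,0.02,0,0,0,0,0,0,0.02,0,0,0,0]') | grep -E "posi|force: \["
```

```text
position: [524.5, 229.6, 299.4]
wrist_force: [-0.7, -0.1, -3.4]
position: [524.6, 229.6, 299.4]
wrist_force: [-0.2, -1.4, 0.2]
position: [524.7, 229.6, 299.4]
wrist_force: [-0.7, -1.5, 4.3]
```

Now resting; back off the 0.3 mm and release.

```bash
(python3 -m inch '[0,0,-0.03,0,0,0,0,0,0,-0.03,0,0,0,0]'
python3 -m inch '[0,0,0,0,0,0,0.22,0,0,0,0,0,0,0.26,0,0,0,0,0,0,0.3,0,0,0,0,0,0,0.4,0,0,0,0,0,0,0.6]'
python3 -m inch '[0,0,0,0,0,0,1,0,0,0,0,0,0,1,0,0,0,0,0,0,1,0,0,0,0,0,0,1]') | grep -E "posi|force|width"
```

```text
position: [524.7, 229.6, 299.4]
wrist_force: [-2.1, -0.6, 3.2]
grip_width: 0.181
finger_force: 30.0
position: [524.5, 229.5, 298.9]
wrist_force: [1.9, -0.5, -0.3]
grip_width: 0.435
finger_force: 0.0
position: [524.5, 229.5, 299.0]
wrist_force: [-1.1, 0.1, -0.2]
grip_width: 0.885
finger_force: 0.0
```

```bash
(python3 -m inch '[0,0,-0.5,0,0,0,1,0,0,-1.5,0,0,0,1,0,0,-3,0,0,0,1,0,0,-5,0,0,0,1,0,0,-7,0,0,0,1]'
python3 -m inch '[0,0,-2,0,0,0,1,0,0,-4,0,0,0,1,0,0,-6,0,0,0,1,0,0,-7,0,0,0,1,0,0,-7,0,0,0,1]') | grep -E "posi|force: \["
python3 - <<'E'
from h import *
th=np.radians(-6.1); ex=np.array([np.cos(th),np.sin(th)]); ey=np.array([-ex[1],ex[0]])
for n in ("scene","side","wrist"):
    p,d,m=cap(n); P=pts(d,m); a=p.astype(int); Z=P[...,2]; L=P[...,:2]-[524.4,229.5]; near=(abs(L)<120).all(-1); tx,ty=L@ex,L@ey
    b=P[near&(a[...,2]>a[...,0]+50)&(Z>79)&(Z<92)&(abs(ty)<86)]; r=cv2.minAreaRect(b[:,:2].astype(np.float32)); print(n,len(b),r,np.percentile(b[:,2],[2,50,98]))
    k=(abs(tx)<66)&(abs(ty)<68)&(Z>60)&(Z<78)&(a.min(-1)>85)
    for nm,k in (("white",k),("dark",(a.max(-1)<75)&(a.max(-1)-a.min(-1)<14)&(abs(tx)<62)&(abs(ty)<102)&(Z>9)&(Z<66))):
        c,l,st,ce=cv2.connectedComponentsWithStats(k.astype(np.uint8))
        for i in range(1,c):
            if st[i,4]>14: g=l==i; print(n,nm,st[i,4],tx[g].mean().round(),ty[g].mean().round(),np.median(Z[g]).round())
print(status.observe()["time_s"])
E
```

```text
position: [524.5, 229.6, 370.7]
wrist_force: [0.8, -0.1, -0.9]
position: [524.4, 229.6, 440.0]
wrist_force: [0.3, 0.7, -0.5]
scene 635 ((524.6658325195312, 229.543701171875), (155.50367736816406, 151.94566345214844), 84.30098724365234) [79.77113918 84.45829823 87.10179584]
scene white 153 7.0 25.0 65.0
scene white 56 47.0 -6.0 66.0
side 425 ((522.5906372070312, 229.33816528320312), (153.51783752441406, 149.9568634033203), 84.01715087890625) [82.88808612 85.29191502 88.12543331]
side white 134 46.0 1.0 65.0
side white 135 20.0 33.0 65.0
side white 130 -11.0 33.0 65.0
side dark 26 -18.0 -39.0 16.0
side dark 36 -48.0 -18.0 16.0
wrist 5990 ((524.609130859375, 229.49044799804688), (152.3726806640625, 150.3264923095703), 83.86477661132812) [80.97332279 85.20271403 86.75097314]
wrist white 713 -10.0 28.0 65.0
wrist white 655 22.0 28.0 66.0
wrist white 86 48.0 -13.0 62.0
wrist dark 19 -54.0 11.0 47.0
wrist dark 55 -47.0 -25.0 16.0
wrist dark 124 -18.0 -38.0 16.0
wrist dark 25 49.0 10.0 58.0
38.175
```

Run:
```python
from h import *
th=np.radians(-6.1); ex=np.array([np.cos(th),np.sin(th)]); ey=np.array([-ex[1],ex[0]])
for n,box in (("wrist",((30,66),(-18,60))),("side",((20,66),(0,65)))):
    p,d,m=cap(n); P=pts(d,m); a=p.astype(int).max(-1); Z=P[...,2]; L=P[...,:2]-[524.4,229.5]; tx,ty=L@ex,L@ey
    k=(tx>box[0][0])&(tx<box[0][1])&(ty>box[1][0])&(ty<box[1][1])&(Z<64)&(Z>2)
    v,u=np.where(k); print(n,v.min(),v.max(),u.min(),u.max())
    st=3 if n=="wrist" else 2
    for y in range(v.min(),v.max(),st): print(y," ".join(f"{a[y,x]:3d}/{int(min(Z[y,x],999)):<3d}" for x in range(u.min(),u.max(),st+ (1 if n=="wrist" else 0))))
```

```text
wrist 220 274 301 380
220  91/46   90/47   69/143  24/145  22/143  25/145  24/144  21/144  76/46  123/57  121/60  119/60  119/64  118/66  116/68  115/64  117/59  118/56   90/48   87/47 
223  90/47   91/47   67/142  21/144  23/144  21/143  21/144  25/144  77/47  121/58  118/61  118/64  120/65  120/68  116/67  116/65  115/59  114/55   91/47   87/48 
226  93/47   92/47   70/143  23/144  25/144  26/144  21/143  21/144  76/46  118/57  119/61  119/64  119/67  119/69  118/69  117/64  115/61  115/54   91/48   86/46 
229  93/47   92/48   73/143  18/143  22/143  22/143  26/145  25/144  78/418 115/59  118/63  116/64  117/68  121/70  115/68  118/64  116/60  117/56   88/47   84/47 
232  91/46   93/46   72/141  22/144  23/143  25/143  16/143  26/145  76/47  116/59  116/61  116/65  116/68  119/72  117/68  117/63  115/59  118/55   89/45   85/48 
235  90/45   94/47   75/142  26/144  23/144  22/144  21/143  21/144  80/46  108/56  110/59  114/63  115/67  115/70  118/68  117/64  115/60  118/55   89/46   86/48 
238  89/47   93/47   77/141  24/144  23/144  25/143  25/143  23/145  80/46   92/47  103/55  10
[... 4493 characters left out ...]
   69/83   69/85   68/83   81/85   96/7  
374  66/48   69/52   66/55   65/58   66/63   67/62   66/70   66/70   66/74   67/76   67/81   66/82   70/84   70/84   69/86   69/83 
376  78/40   64/43   66/46   65/50   67/54   65/57   68/60   67/60   66/66   67/67   67/68   68/74   67/72   69/80   67/83   68/85 
378 130/7   131/6   128/3    73/41   64/42   66/47   67/49   67/53   67/53   67/57   66/64   66/64   66/68   67/69   69/76   66/76 
380 126/7   126/5   126/7   127/6   132/7   128/6    73/40   64/43   67/48   66/53   67/52   68/54   66/58   67/63   67/62   68/69 
382 127/7   127/10  126/6   127/11  127/6   127/7   127/6   130/7   128/7    73/40   64/44   66/48   67/53   67/54   67/56   66/59
```

```bash
python3 -c "
from station import order
print(order.sign_off())"
```

```text
the job is handed in; nothing more can be done
None
```

The job is handed in at about 38 s. The sieve rests flat and centred on its rails, and each buffer was pressed twice by about 4 mm (blue, yellow, blue, yellow). By the depth images all five small cylinders are in the pan and the three large ones are still in the sieve; the fifth small one was located from one clear side view only. During the fast strokes the wrist briefly pressed down with up to about 20 N.

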